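Clip a curved row of button shells home with one fingertip sweep

TASK

Five steel button shells sit half clipped in the curved jig. With closed fingertips, sweep along the row in one low pass, starting on the largest shell and following the curve to the far end, so that each shell in turn is pressed down fully home; keep the fingertips down on or just over the row until the last one is home. Press gently, never pinch or pull a shell up, leave the loose things around the jig where they stand, and finish with the hand clear.

Things in the scene. Friction and masses are not known exactly. Their poses are not given: they have to be found in the camera images.
- jig: fixed dark steel jig bar, 15 mm thick and 52 mm wide, bent in a flat arc about 230 mm long, screwed to the bench. Origin on the bench top (z = 0) near the middle of the arc, z up. The centre line of the row is an arc of 160 mm radius about the jig-frame point x = -147 mm, y = 0: it bulges to the jig's +x, cap1 lies at its -y end, cap5 at its +y end. The jig may stand at any yaw
- cap1_top (a point): centre of the flat top of the largest steel button shell, at one end of the row: a bevelled disc 40 mm across, 7.5 mm thick (1 mm rim, then a 30 degree bevel up to a flat 18 mm across). Its top is about 27 mm above the bench while half clipped and 22.5 mm when home, with the shell's underside on the jig. Neighbours are 44 to 48 mm apart, centre to centre
- cap1 (a joint): how far shell 1 has been pushed down, m: 0 to 0.001 at the start, 0.005 fully home (hard stop: come down on it at 30 mm/s or slower, over 60 N on the shells is not gentle); negative if pulled up. It slides only vertically in the jig, resists with about 2 N of friction and stays where it is left, no spring
- cap2_top (a point): centre of the flat top of steel button shell number 2 of the row: a bevelled disc 30 mm across, 7.5 mm thick (1 mm rim, then a 30 degree bevel up to a flat 8 mm across). Its top is about 27 mm above the bench while half clipped and 22.5 mm when home, with the shell's underside on the jig. Neighbours are 44 to 48 mm apart, centre to centre
- cap2 (a joint): how far shell 2 has been pushed down, m: 0 to 0.001 at the start, 0.005 fully home (hard stop: come down on it at 30 mm/s or slower, over 60 N on the shells is not gentle); negative if pulled up. It slides only vertically in the jig, resists with about 2 N of friction and stays where it is left, no spring
- cap3_top (a point): centre of the flat top of steel button shell number 3 of the row: a bevelled disc 30 mm across, 7.5 mm thick (1 mm rim, then a 30 degree bevel up to a flat 8 mm across). Its top is about 27 mm above the bench while half clipped and 22.5 mm when home, with the shell's underside on the jig. Neighbours are 44 to 48 mm apart, centre to centre
- cap3 (a joint): how far shell 3 has been pushed down, m: 0 to 0.001 at the start, 0.005 fully home (hard stop: come down on it at 30 mm/s or slower, over 60 N on the shells is not gentle); negative if pulled up. It slides only vertically in the jig, resists with about 2 N of friction and stays where it is left, no spring
- cap4_top (a point): centre of the flat top of steel button shell number 4 of the row: a bevelled disc 30 mm across, 7.5 mm thick (1 mm rim, then a 30 degree bevel up to a flat 8 mm across). Its top is about 27 mm above the bench while half clipped and 22.5 mm when home, with the shell's underside on the jig. Neighbours are 44 to 48 mm apart, centre to centre
- cap4 (a joint): how far shell 4 has been pushed down, m: 0 to 0.001 at the start, 0.005 fully home (hard stop: come down on it at 30 mm/s or slower, over 60 N on the shells is not gentle); negative if pulled up. It slides only vertically in the jig, resists with about 2 N of friction and stays where it is left, no spring
- cap5_top (a point): centre of the flat top of steel button shell number 5 of the row: a bevelled disc 30 mm across, 7.5 mm thick (1 mm rim, then a 30 degree bevel up to a flat 8 mm across). Its top is about 27 mm above the bench while half clipped and 22.5 mm when home, with the shell's underside on the jig. Neighbours are 44 to 48 mm apart, centre to centre
- cap5 (a joint): how far shell 5 has been pushed down, m: 0 to 0.001 at the start, 0.005 fully home (hard stop: come down on it at 30 mm/s or slower, over 60 N on the shells is not gentle); negative if pulled up. It slides only vertically in the jig, resists with about 2 N of friction and stays where it is left, no spring
- spool: loose wooden thread spool, upright, 36 mm across and 45 mm tall, 80 to 100 mm from the jig's middle; origin under its centre
- rod: loose white plastic setting rod, upright, 25 mm across and 65 mm tall, 80 to 100 mm from the jig's middle; origin under its centre
- die: loose steel die ring, 48 mm across, 28 mm tall; origin under its centre
- button_a: loose finished button lying shank up, 32 mm across, 12 mm tall with shank; origin under its centre
- button_b: a second loose button like button_a
- pliers: loose hole-punch pliers with two red handles lying flat, about 200 mm long, 18 mm tall; origin near the pivot

How it is judged (in metres and radians):
On the way, in this order (a step that is already met when the one before it is completed fails the run):
1. shell 1 is pressed home (the largest, first) (value of joint cap1 above 0.0035 m), for 0.05 s.
2. shell 2 is pressed home after shell 1 (value of joint cap2 above 0.0035 m), for 0.05 s.
3. shell 3 is pressed home after shell 2 (value of joint cap3 above 0.0035 m), for 0.05 s.
4. shell 4 is pressed home after shell 3 (value of joint cap4 above 0.0035 m), for 0.05 s.
5. shell 5 is pressed home after shell 4 (value of joint cap5 above 0.0035 m), for 0.05 s.
At the end, for the whole second after the job is handed in: all five shells are down by at least 3.5 of their 5 mm and the loose things are at rest (value of joint each of cap1, cap2, cap3, cap4, cap5 above 0.0035 m and linear speed of each of spool, rod, die, button_a, button_b, pliers below 0.02 m/s); the robot touches nothing.
It fails at once if a shell is pulled up more than 2 mm from its half-clipped place (value of joint any of cap1, cap2, cap3, cap4, cap5 below -0.002 m).
It fails at once if a shell further along is pressed home before the one before it ((value of joint cap2 above 0.0035 m and value of joint cap1 below 0.0035 m) or (value of joint cap3 above 0.0035 m and value of joint cap2 below 0.0035 m) or (value of joint cap4 above 0.0035 m and value of joint cap3 below 0.0035 m) or (value of joint cap5 above 0.0035 m and value of joint cap4 below 0.0035 m)).
It fails at once if between the first and the last shell the hand rises away from the row (TCP more than 80 mm above the bench) (value of joint cap1 above 0.0035 m and value of joint cap5 below 0.0035 m and height (world z) of the grasp point above 0.08 m).
It fails at once if the jig and its shells are pressed with more than 60 N, impact included (contact force between any of the arm, the fingers and jig above 60 N).
It fails at once if a loose thing is moved more than 20 mm or lifted (distance of any of spool, rod, die, button_a, button_b, pliers from where it was at the start of the episode above 0.02 m).
It also fails if it takes over 43 s, if anything falls off the work surface, if the arm or the gripper's body presses on something with over 40 N, if the wrist force passes 120 N, or if a joint passes its speed limit or range.

ROBOT

A 7-joint arm with a two-finger parallel gripper is mounted at the origin on the work surface. World frame = base frame: x ahead of the robot, y to its left, z up, the work surface at z = 0. Lengths are in mm, angles in degrees, forces in N, time in s.
With the tool pointing down it reaches from about 400 to 850 mm from the base axis. Payload 6.9 kg.
Tool frame: the origin (TCP) lies between the finger pads, 19 mm behind the fingertips; this is the grasp point; z points along the fingers, y is the line along which they close (so a half turn about z gives the same grasp; the last joint's range is limited). The gripper opens to 85 mm and grips with 20 to 120 N. Pads are 22 mm wide; open, the fingers measure 114 mm over their backs; the gripper's body (76 mm by 85 mm) begins 54 mm behind the grasp point. The pads swing forward as they close: fully open they stand 13 mm farther back than shut.
Start: joints at [74.341, 29.078, -13.613, 85.955, 7.202, 65.827, -8.869], TCP at [231.099, -580.694, 249.975] pointing down, gripper open.
Joint ranges: [-176.47, 176.47], [-13.61, 117.27], [-81.72, 77.17], [0.22, 143.17], [-87.28, 267.28], [10, 112.55], [-165.47, 165.47]. Speed limits (degrees/s): [136.94, 136.94, 180, 180, 180, 180, 180].

INTERFACE

Orientations are given as a 3x3 rotation matrix whose columns are the frame's x, y, z axes.
In Python, from station import telemetry, cams, job gives the robot as it stands.
- The arm moves only by the tool carry_out, never from a script. Its argument "steps" is text: rows parted by semicolons, each of 7 numbers parted by spaces: the turn, a rotation vector about the tool's x, y, z in degrees, then the shift along the tool's x, y, z in m, then the opening, from -1 (shut) to 1 (fully open). A call has 1 to 12 rows; each row is the pose to reach, as a shift and turn from the pose commanded when the call began, along the tool's axes at that moment; what a row does not reach only later rows make up. A row lasts 1/12 s, in which the tool goes at most 41.7 mm and 7.16 degrees, less where a joint would pass 70% of its speed; a pose out of reach is approached as far as the arm can. A call with a gripper value outside its range is refused whole. The fingers move at their own pace and stop on an object; the grip force is fixed at half the most. Time passes only in rows, so rows that repeat a pose let the fingers close. It gives the time, the measured TCP pose, the force, the opening and the grip force at its end, in the units of the state.
- telemetry.observe(): the state, without advancing time (a new reading comes with each control period).
- cams.get_image(name): name is "scene" or "top" or "wrist"; returns a dict with "frame" (480x640x3 uint8, red, green, blue), "range_z" (480x640 float32, mm along the optical axis (not along the pixel's ray), 0 where there is no reading), "intrinsics" (3x3 intrinsics, pixels), "dist_coeffs" ([k1, k2, p1, p2, k3] as OpenCV has them; the pictures are not rectified), "extrinsics" (4x4, takes a point from world to camera coordinates). Camera axes: x right, y up, looking along -z (the intrinsics and any distortion apply to the point x, -y, -z); pixel columns grow to the right and rows downward; lengths in mm; the calibration is good to about 2 mm. A picture is of the moment at which its call begins.
- job.close_job(): hands the job in; it is judged then, once.
The state is a dict: "time_s": time; "joint_pos": joint angles; "qd": joint speeds; "tau": joint torques, N m; "ee_pos": TCP position; "eef_rot": TCP orientation; "contact_force": force on the tool from outside, world axes, zero at the start; "moment": the same for the moment, N m; "width": opening from 0.0 (shut) to 1.0 (fully open); "gripper_force": force on a finger pad.
Only numpy, scipy, OpenCV 4.12 (cv2) and the standard library are available. Lean on these libraries where they do the work, as an engineer would, in place of code of your own. Each camera call takes 0.05 s, during which the arm holds its last target. There are 200 camera calls.

## Working session

There is one attempt and no reset: what is moved stays moved. The work goes in short steps, Python scripts to look and compute and a tool call to move; the robot and the scene stay as the last step left them, time stands still between calls to the robot, and variables do not carry over. Pictures are saved under pics/ and viewed, at most 10 in all, crops included, and the job is handed in when it is done.

Besides the shell and the picture viewer there is one more tool, called after ">>>" in YAML: its name, and indented under it one key for each argument. carry_out: Moves the arm, as the interface text tells. Its arguments: {"type":"object","properties":{"steps":{"type":"string"}},"required":["steps"]}

```bash
mkdir -p pics; ls
cat > h.py <<'E'
import numpy as np, cv2
from station import telemetry, cams, job
def grab(n,save=None):
    d=cams.get_image(n)
    if save: cv2.imwrite('pics/'+save,d['frame'][:,:,::-1])
    return d
def ray(d,uv,z):
    """pixels -> world points on plane z"""
    K=np.array(d['intrinsics']);T=np.array(d['extrinsics'])
    p=cv2.undistortPoints(np.array(uv,float).reshape(-1,1,2),K,np.array(d['dist_coeffs'],float)).reshape(-1,2)
    r=np.c_[p[:,0],-p[:,1],-np.ones(len(p))]@T[:3,:3]
    c=-T[:3,:3].T@T[:3,3]
    return c+r*((z-c[2])/r[:,2])[:,None]
def pix(d,P):
    T=np.array(d['extrinsics']);q=np.atleast_2d(P)@T[:3,:3].T+T[:3,3]
    q=q*[1,-1,-1]
    return cv2.projectPoints(q,np.zeros(3),np.zeros(3),np.array(d['intrinsics']),np.array(d['dist_coeffs'],float))[0].reshape(-1,2)
E
python3 - <<'E'
from h import *
s=telemetry.observe();print(s)
for n in('top','scene'):
    d=grab(n,n+'0.png');print(n,d['extrinsics'],d['intrinsics'])
E
```

```text
pics
{'time_s': 0.0, 'joint_pos': array([ 74.33949839,  29.12389681, -13.60849828,  86.00948797,
         7.20028207,  65.82641512,  -8.86777382]), 'qd': array([ 0.04076729, -0.02148405,  0.0123251 , -0.10323205, -0.08090633,
       -0.0159991 , -0.01244008]), 'tau': array([ 1.12980972e-03, -6.20607090e+01, -2.18677171e+00, -2.49654508e+01,
        1.25834884e-02,  1.21877517e-02, -2.11086598e-05]), 'ee_pos': array([ 230.90019379, -580.27262861,  249.14233086]), 'eef_rot': array([[ 9.29090019e-01,  3.69853068e-01, -6.66480225e-04],
       [ 3.69853668e-01, -9.29088578e-01,  1.63654465e-03],
       [-1.39381026e-05, -1.76699746e-03, -9.99998439e-01]]), 'contact_force': array([ 0.52057085, -0.21132678,  1.00540308]), 'moment': array([-0.00315183, -0.03938406,  0.02710134]), 'gripper_force': 0.0, 'width': 1.0029436989245206}
top [[-1.32044068e-02 -9.99846398e-01 -1.15249333e-02  1.07142935e+01]
 [ 9.91611478e-01 -1.45760253e-02  1.28429807e-01 -5.49134285e+02]
 [-1.28578067e-01 -9.73241676e-03  9.91651633e-01 -1.17658828e+03]
 [ 0.00000000e+00  0.00000000e+00  0.00000000e+00  1.00000000e+00]] [[510.6892187    0.         323.468172  ]
 [  0.         510.6892187  245.46973976]
 [  0.           0.           1.        ]]
scene [[-8.27532625e-01  5.61079863e-01 -1.94715366e-02  4.39699381e+02]
 [-3.79184411e-01 -5.33006891e-01  7.56388020e-01  1.35579233e+02]
 [ 4.14015624e-01  6.33319067e-01  6.53833330e-01 -1.47652903e+03]
 [ 0.00000000e+00  0.00000000e+00  0.00000000e+00  1.00000000e+00]] [[487.14176917   0.         324.8331523 ]
 [  0.         487.14176917 242.57223269]
 [  0.           0.           1.        ]]
```

View pics/top0.png

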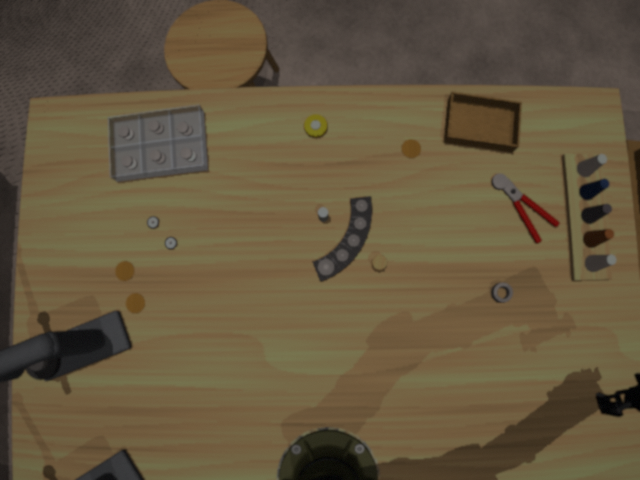

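View pics/scene0.png

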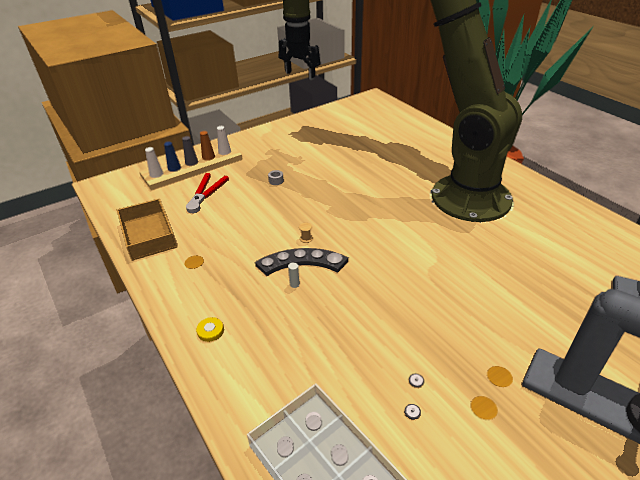

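The top view shows the jig as a dark arc from the big shell 1 at about (326,267) to shell 5 at (362,206). The rod stands at (323,213), the spool at (379,262), and the other loose things are well away. The scene view agrees: the row is clear, with the rod and spool on either side of it.

Run:
```python
from h import *
d=grab('top')
g=cv2.cvtColor(d['frame'],cv2.COLOR_RGB2GRAY)
x0,y0=295,180
c=d['frame'][y0:y0+115,x0:x0+105][:,:,::-1]
cv2.imwrite('pics/crop.png',cv2.resize(c,None,fx=5,fy=5,interpolation=cv2.INTER_CUBIC))
hsv=cv2.cvtColor(c,cv2.COLOR_BGR2HSV)
m=((hsv[:,:,1]<90)&(hsv[:,:,2]<90)).astype(np.uint8)
n,l,st,ce=cv2.connectedComponentsWithStats(m)
k=1+np.argmax(st[1:,4]);cn=cv2.findContours((l==k).astype(np.uint8),cv2.RETR_EXTERNAL,cv2.CHAIN_APPROX_SIMPLE)[0][0]
fill=np.zeros_like(m);cv2.drawContours(fill,[cn],-1,1,-1)
big=cv2.resize(cv2.cvtColor(c,cv2.COLOR_BGR2GRAY),None,fx=8,fy=8,interpolation=cv2.INTER_CUBIC)
b=(cv2.GaussianBlur(big,(9,9),0)>cv2.threshold(big[cv2.resize(fill,None,fx=8,fy=8,interpolation=0)>0],0,255,cv2.THRESH_OTSU)[0])&(cv2.resize(cv2.erode(fill,np.ones((3,3))),None,fx=8,fy=8,interpolation=0)>0)
n,l,st,ce=cv2.connectedComponentsWithStats(b.astype(np.uint8))
for i in range(1,n):
    if st[i,4]>600:
        uv=(ce[i]+.5)/8-.5+[x0,y0];print(uv.round(1),st[i,4]/64,ray(d,uv,23)[0].round(1))
```

```text
[361.1 205.2] 107.0625 [647.9 -89.3  23. ]
[359.6 222.9] 111.78125 [604.6 -84.8  23. ]
[353.2 240. ] 113.46875 [563.  -68.4  23. ]
[341.8 254.8] 115.21875 [527.8 -40.3  23. ]
[325.5 266.5] 215.4375 [500.2  -1.1  23. ]
```

View pics/crop.png

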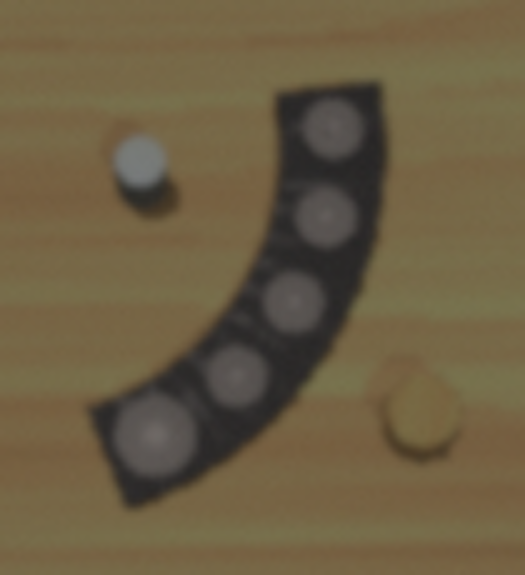

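The crop shows five bright discs on the dark arc. The rod and spool sit clear of the row on either side. The measured spacings of 43.5 to 48 mm match the description, so I'll move above shell 1 and close the fingers on the way.

>>> carry_out:
  steps: "0 0 0 0.015 -0.014 0.004 -1;0 0 0 0.044 -0.042 0.01 -1;0 0 0 0.073 -0.069 0.016 -1;0 0 0 0.102 -0.097 0.022 -1;0 0 0 0.131 -0.124 0.028 -1;0 0 0 0.160 -0.151 0.034 -1;0 0 0 0.188 -0.178 0.04 -1;0 0 0 0.216 -0.204 0.046 -1;0 0 0 0.244 -0.231 0.052 -1;0 0 0 0.272 -0.257 0.058 -1;0 0 0 0.300 -0.284 0.064 -1;0 0 0 0.328 -0.310 0.07 -1"

```text
time_s: 1.15
ee_pos: [421.5, -169.6, 179.8]
eef_rot: [[0.929, 0.37, 0.0], [0.37, -0.929, -0.0], [0.0, 0.0, -1.0]]
contact_force: [1.8, -0.6, 0.2]
width: -0.002
gripper_force: 0.0
```

>>> carry_out:
  steps: "0 0 0 0.028 -0.027 0.01 -1;0 0 0 0.056 -0.053 0.02 -1;0 0 0 0.084 -0.079 0.03 -1;0 0 0 0.110 -0.104 0.04 -1;0 0 0 0.128 -0.121 0.05 -1;0 0 0 0.136 -0.129 0.05 -1;0 0 0 0.136 -0.129 0.05 -1;0 0 0 0.136 -0.129 0.05 -1"

```text
time_s: 1.82
ee_pos: [499.5, -1.6, 130.0]
eef_rot: [[0.929, 0.371, -0.001], [0.371, -0.929, -0.001], [-0.001, 0.0, -1.0]]
contact_force: [-1.1, -0.3, 0.1]
width: -0.005
gripper_force: 0.0
```

Run:
```python
from h import *
d=grab('wrist','w1.png');s=telemetry.observe();print(s['ee_pos'],s['contact_force'],s['width'])
C=np.array([[500.2,-1.1],[527.8,-40.3],[563,-68.4],[604.6,-84.8],[647.9,-89.3]])
print(pix(d,np.c_[C,np.full(5,27)]).round(0))
from scipy.optimize import least_squares
f=least_squares(lambda c:np.hypot(*(C-c).T)-160,[630,70]);print(f.x,f.fun.round(1))
```

```text
[499.38223375  -2.68092716 130.13708398] [0.14870514 0.02564926 0.12071403] 0.0028279554266623596
[[317. 252.]
 [399. 234.]
 [472. 195.]
 [534. 136.]
 [583.  59.]]
[643.15801478  70.46440973] [-0.1 -0.1  0.3 -0.  -0.2]
```

View pics/w1.png

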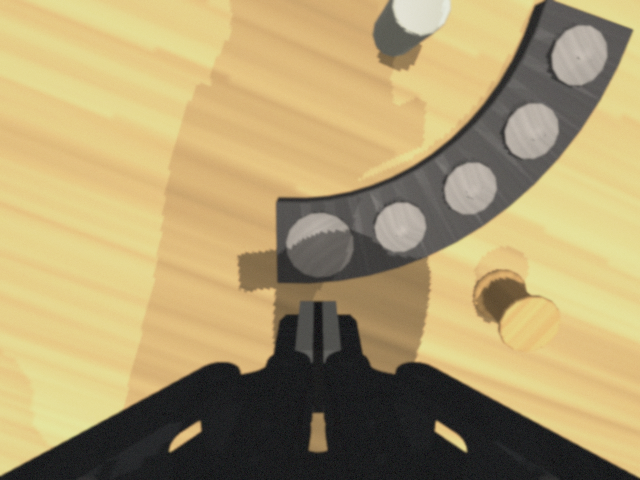

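The wrist view shows the shells at about (319,243), (400,226), (471,187), (532,131) and (580,55), with the shut fingertips at (318,302). That is about 8 px from the prediction, so I'll check it against the projected fingertip.

Run:
```python
from h import *
d=grab('wrist');s=telemetry.observe();R=s['eef_rot'];p=s['ee_pos']
g=cv2.cvtColor(d['frame'],cv2.COLOR_RGB2GRAY)
print(pix(d,[p+R@np.array(v) for v in([11,-14,19],[11,14,19],[11,0,19],[-11,0,19])]).round(0))
C=np.array([[500.2,-1.1],[527.8,-40.3],[563,-68.4],[604.6,-84.8],[647.9,-89.3]])
W=ray(d,[(319,243),(400,226),(471,187),(532,131),(580,55)],26)[:,:2]
print(W.round(1),((W-C)@R[:2,:2]).round(1))
M=(W+C)/2
t=(M-[500,-1.5])@np.array([[.9291,.3699],[.3699,-.9291]]);print(M.round(1),t.round(1))
print(np.median(d['range_z'][300:315,305:332]),d['range_z'][243,319],d['range_z'][226,400])
```

```text
[[281. 298.]
 [356. 298.]
 [318. 298.]
 [318. 349.]]
[[505.4  -1.2]
 [531.8 -40.3]
 [566.7 -67.6]
 [606.1 -84.3]
 [649.1 -88.7]] [[ 4.7  2. ]
 [ 3.7  1.5]
 [ 3.7  0.6]
 [ 1.6  0.1]
 [ 1.4 -0.1]]
[[502.8  -1.2]
 [529.8 -40.3]
 [564.9 -68. ]
 [605.3 -84.5]
 [648.5 -89. ]] [[  2.7   0.7]
 [ 13.3  47.1]
 [ 35.7  85.8]
 [ 67.1 116.1]
 [105.6 136.2]]
146.52596 238.48425 235.70403
```

>>> carry_out:
  steps: "0 0 0 0.003 0.0005 0.015 -1;0 0 0 0.003 0.0005 0.035 -1;0 0 0 0.003 0.0005 0.055 -1;0 0 0 0.003 0.0005 0.068 -1;0 0 0 0.003 0.0005 0.076 -1;0 0 0 0.003 0.0005 0.079 -1;0 0 0 0.003 0.0005 0.08 -1;0 0 0 0.003 0.0005 0.08 -1;0 0 0 0.003 0.0005 0.08 -1"

```text
time_s: 2.67
ee_pos: [503.3, -0.9, 50.8]
eef_rot: [[0.929, 0.369, 0.001], [0.369, -0.929, -0.0], [0.001, 0.001, -1.0]]
contact_force: [0.5, -0.2, -0.2]
width: -0.003
gripper_force: 0.0
```

Run:
```python
from h import *
s=telemetry.observe();print(s['ee_pos'],s['contact_force'])
d=grab('wrist');c=d['frame'][150:480,160:480,::-1];cv2.imwrite('pics/w2.png',cv2.resize(c,None,fx=1.8,fy=1.8))
```

```text
[503.34169622  -0.87607162  50.78426044] [ 0.52820728 -0.18480482 -0.1637615 ]
```

View pics/w2.png

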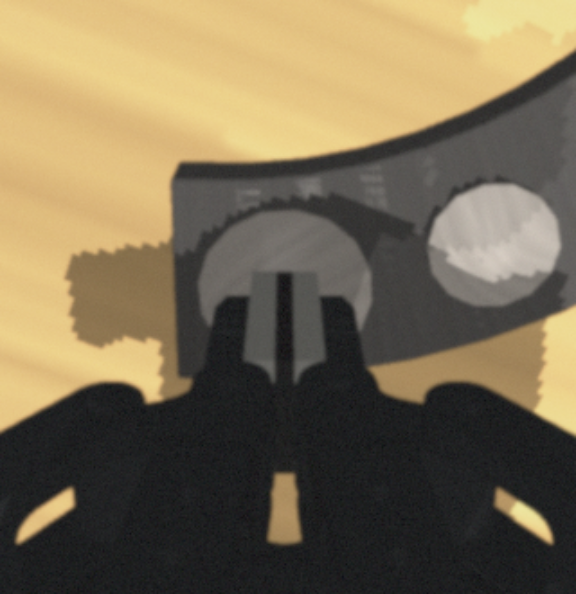

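The closer view shows shell 1 centred at about crop (285,295), with the tip's front edge at (285,272), only about 5 mm ahead of the centre. The hand is centred sideways but sits a few mm too far back in tool x, so I'll work out the correction.

Run:
```python
from h import *
d=grab('wrist');s=telemetry.observe();R=s['eef_rot'];p=s['ee_pos']
tip=pix(d,[p+R@np.array([11,0,19])])[0];print(tip)
# rim ellipse of shell 1: left/right extremes & top edge (full-image px), rim height ~21
u=np.array([(160+285/1.8,150+210/1.8),(160+198/1.8,150+283/1.8),(160+372/1.8,150+290/1.8),(160+495/1.8,150+244/1.8)])
dv=np.array([0,tip[1]-301.])
for off in(0*dv,dv):
    w=ray(d,u+off,21)[:,:2];print(((w-p[:2])@R[:2,:2]).round(1))
```

```text
[317.03129344 297.41031115]
[[ 19.4   0.5]
 [  1.7 -19.2]
 [  0.   20.3]
 [ 11.3  47.4]]
[[ 20.9   0.5]
 [  3.3 -19.1]
 [  1.6  20.2]
 [ 12.8  47.2]]
```

The centring is good to about 1 mm, so I'll press shell 1 slowly.

>>> carry_out:
  steps: "0 0 0 0 0 0.0015 -1;0 0 0 0 0 0.003 -1;0 0 0 0 0 0.004 -1;0 0 0 0 0 0.005 -1;0 0 0 0 0 0.006 -1;0 0 0 0 0 0.007 -1;0 0 0 0 0 0.0075 -1;0 0 0 0 0 0.0075 -1;0 0 0 0 0 0.0075 -1"

```text
time_s: 3.52
ee_pos: [502.8, -0.6, 42.4]
eef_rot: [[0.929, 0.37, -0.0], [0.37, -0.929, 0.0], [-0.0, -0.0, -1.0]]
contact_force: [-0.5, 0.2, 0.3]
width: -0.001
gripper_force: 0.0
```

>>> carry_out:
  steps: "0 0 0 0 0 0.0003 -1;0 0 0 0 0 0.0006 -1;0 0 0 0 0 0.001 -1;0 0 0 0 0 0.001 -1"

```text
time_s: 3.85
ee_pos: [502.8, -0.6, 41.4]
eef_rot: [[0.929, 0.37, -0.0], [0.37, -0.929, 0.0], [-0.0, -0.0, -1.0]]
contact_force: [0.5, 0.5, 0.8]
width: -0.002
gripper_force: 0.4
```

>>> carry_out:
  steps: "0 0 0 0 0 0.0003 -1;0 0 0 0 0 0.0006 -1;0 0 0 0 0 0.0008 -1;0 0 0 0 0 0.0008 -1"

```text
time_s: 4.18
ee_pos: [502.8, -0.6, 41.2]
eef_rot: [[0.929, 0.37, 0.0], [0.37, -0.929, -0.0], [0.0, 0.0, -1.0]]
contact_force: [-1.7, -0.1, 9.5]
width: 0.001
gripper_force: 4.5
```

Shell 1 bottoms at TCP z of about 41.2 with 9.5 N. I'll carry on to shell 2, skimming just over the row.

>>> carry_out:
  steps: "0 0 0 0.001 0.004 -0.003 -1;0 0 0 0.003 0.012 -0.0075 -1;0 0 0 0.005 0.020 -0.0075 -1;0 0 0 0.007 0.029 -0.0075 -1;0 0 0 0.009 0.037 -0.0075 -1;0 0 0 0.0105 0.043 -0.0075 -1;0 0 0 0.0115 0.047 -0.0065 -1;0 0 0 0.0115 0.047 -0.005 -1;0 0 0 0.0115 0.047 -0.0035 -1;0 0 0 0.0115 0.047 -0.002 -1;0 0 0 0.0115 0.047 -0.001 -1;0 0 0 0.0115 0.047 -0.0002 -1"

```text
time_s: 5.18
ee_pos: [530.9, -39.7, 41.1]
eef_rot: [[0.929, 0.37, 0.0], [0.37, -0.929, -0.0], [0.0, 0.0, -1.0]]
contact_force: [-1.5, -0.2, 13.9]
width: -0.0
gripper_force: 7.0
```

>>> carry_out:
  steps: "0 0 0 0 0 0.0001 -1;0 0 0 0 0 0.0002 -1;0 0 0 0 0 0.0002 -1"

```text
time_s: 5.43
ee_pos: [530.9, -39.7, 41.2]
eef_rot: [[0.929, 0.37, 0.0], [0.37, -0.929, -0.0], [0.0, 0.0, -1.0]]
contact_force: [-1.1, -1.3, 6.1]
width: 0.001
gripper_force: 3.5
```

Shell 2 is home at the same height. Shell 3 is next, an offset of (22, 39) mm.

>>> carry_out:
  steps: "0 0 0 0.002 0.003 -0.003 -1;0 0 0 0.006 0.010 -0.0075 -1;0 0 0 0.010 0.017 -0.0075 -1;0 0 0 0.014 0.024 -0.0075 -1;0 0 0 0.018 0.031 -0.0075 -1;0 0 0 0.021 0.036 -0.0075 -1;0 0 0 0.022 0.039 -0.0065 -1;0 0 0 0.022 0.039 -0.005 -1;0 0 0 0.022 0.039 -0.0035 -1;0 0 0 0.022 0.039 -0.002 -1;0 0 0 0.022 0.039 -0.001 -1;0 0 0 0.022 0.039 -0.0002 -1"

```text
time_s: 6.43
ee_pos: [565.8, -68.1, 41.1]
eef_rot: [[0.929, 0.37, 0.0], [0.37, -0.929, -0.0], [0.0, 0.0, -1.0]]
contact_force: [-2.0, -1.0, 12.6]
width: -0.003
gripper_force: 6.3
```

>>> carry_out:
  steps: "0 0 0 0 0 0.0001 -1;0 0 0 0 0 0.0002 -1;0 0 0 0 0 0.0002 -1"

```text
time_s: 6.68
ee_pos: [565.7, -68.0, 41.2]
eef_rot: [[0.929, 0.37, 0.0], [0.37, -0.929, -0.0], [0.0, 0.0, -1.0]]
contact_force: [-0.0, -2.3, 6.2]
width: -0.001
gripper_force: 3.1
```

Shell 3 is home. Shell 4 is next, an offset of (31, 30) mm.

>>> carry_out:
  steps: "0 0 0 0.003 0.003 -0.003 -1;0 0 0 0.009 0.009 -0.0075 -1;0 0 0 0.015 0.015 -0.0075 -1;0 0 0 0.021 0.020 -0.0075 -1;0 0 0 0.026 0.025 -0.0075 -1;0 0 0 0.030 0.029 -0.0075 -1;0 0 0 0.031 0.030 -0.0065 -1;0 0 0 0.031 0.030 -0.005 -1;0 0 0 0.031 0.030 -0.0035 -1;0 0 0 0.031 0.030 -0.002 -1;0 0 0 0.031 0.030 -0.001 -1;0 0 0 0.031 0.030 -0.0002 -1"

```text
time_s: 7.68
ee_pos: [605.8, -84.5, 41.2]
eef_rot: [[0.929, 0.37, 0.001], [0.37, -0.929, -0.0], [0.0, 0.0, -1.0]]
contact_force: [-1.6, -0.3, 12.1]
width: 0.001
gripper_force: 5.7
```

>>> carry_out:
  steps: "0 0 0 0 0 0.0001 -1;0 0 0 0 0 0.0002 -1;0 0 0 0 0 0.0002 -1"

```text
time_s: 7.93
ee_pos: [605.7, -84.5, 41.3]
eef_rot: [[0.929, 0.37, 0.001], [0.37, -0.929, -0.0], [0.0, 0.0, -1.0]]
contact_force: [0.2, -1.0, 5.5]
width: 0.004
gripper_force: 2.8
```

Shell 4 is home. Shell 5 is last, an offset of (38, 20) mm.

>>> carry_out:
  steps: "0 0 0 0.004 0.002 -0.003 -1;0 0 0 0.012 0.006 -0.0075 -1;0 0 0 0.020 0.010 -0.0075 -1;0 0 0 0.027 0.014 -0.0075 -1;0 0 0 0.033 0.017 -0.0075 -1;0 0 0 0.037 0.019 -0.0075 -1;0 0 0 0.038 0.020 -0.0065 -1;0 0 0 0.038 0.020 -0.005 -1;0 0 0 0.038 0.020 -0.0035 -1;0 0 0 0.038 0.020 -0.002 -1;0 0 0 0.038 0.020 -0.001 -1;0 0 0 0.038 0.020 -0.0002 -1"

```text
time_s: 8.93
ee_pos: [648.5, -89.1, 41.2]
eef_rot: [[0.929, 0.37, 0.001], [0.37, -0.929, -0.0], [0.001, 0.0, -1.0]]
contact_force: [-1.7, -0.3, 10.3]
width: 0.001
gripper_force: 5.2
```

>>> carry_out:
  steps: "0 0 0 0 0 0.0001 -1;0 0 0 0 0 0.0002 -1;0 0 0 0 0 0.0002 -1"

```text
time_s: 9.18
ee_pos: [648.5, -89.1, 41.3]
eef_rot: [[0.929, 0.37, 0.001], [0.37, -0.929, -0.0], [0.001, 0.0, -1.0]]
contact_force: [-0.0, -0.1, 5.5]
width: -0.003
gripper_force: 2.6
```

All five shells are home, so I'll lift straight up and clear.

>>> carry_out:
  steps: "0 0 0 0 0 -0.003 -1;0 0 0 0 0 -0.015 -1;0 0 0 0 0 -0.04 -1;0 0 0 0 0 -0.07 -1;0 0 0 0 0 -0.1 -1;0 0 0 0 0 -0.125 -1;0 0 0 0 0 -0.14 -1;0 0 0 0 0 -0.15 -1;0 0 0 0 0 -0.15 -1;0 0 0 0 0 -0.15 -1;0 0 0 0 0 -0.15 -1;0 0 0 0 0 -0.15 -1"

```text
time_s: 10.18
ee_pos: [647.5, -89.1, 189.1]
eef_rot: [[0.929, 0.37, -0.003], [0.37, -0.929, 0.0], [-0.003, -0.001, -1.0]]
contact_force: [-1.2, -0.2, -0.0]
width: -0.0
gripper_force: 0.0
```

Run:
```python
from h import *
s=telemetry.observe();print(s['ee_pos'],s['contact_force'],abs(s['qd']).max())
d=grab('scene');c=d['frame'][210:310,230:380,::-1];cv2.imwrite('pics/end.png',cv2.resize(c,None,fx=5,fy=5))
```

```text
[647.53049072 -89.08194175 189.10425763] [-1.22124997e+00 -2.41442105e-01 -9.53866529e-04] 0.26995194663391603
```

View pics/end.png

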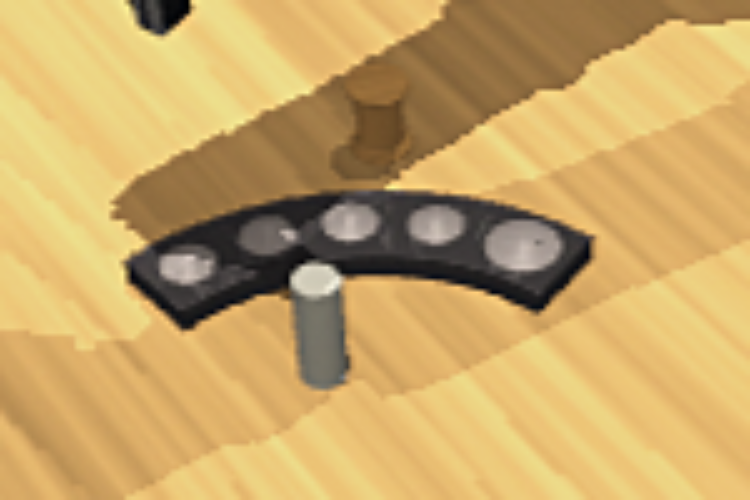

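The final view shows all five shells flush in the jig, from (187,265) to (523,243). The rod at (320,325) and spool at (378,120) are still standing, and the fingertips are clear above.

```bash
python3 -c "
from station import job
print(job.close_job())"
```

```text
the job is handed in; nothing more can be done
None
```

All five shells were pressed home in order, from the largest to the far end, in one low pass (highest force read about 14 N, small hops just over the row between shells); the spool and rod still stand, the hand is clear, and the job is handed in (no verdict was returned).

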